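# Slide a board carrier under the drag spring of a test fixture

### The arm

A 7-joint arm with a two-finger parallel gripper is mounted at the origin on a cart in front of the work surface, level with it; the furniture and walls round the work are solid. World frame = base frame: x ahead of the robot, y to its left, z up, the work surface at z = 0. Lengths are in m, angles in rad, forces in N, time in s.
With the tool pointing down it reaches from about 0.35 to 0.9 m from the base axis. Payload 7.2 kg.
Tool frame: the origin (TCP) lies between the finger pads; the fingertips stand 8 mm ahead of it and the grasp point (between the pads) lies 11 mm behind it; z points along the fingers, y is the line along which they close (so a half turn about z gives the same grasp; the last joint's range is limited). The gripper opens to 88 mm and grips with 3 to 60 N. Pads are 20 mm wide; open, the fingers measure 115 mm over their backs; the gripper's body (75 mm by 178 mm) begins 61 mm behind the grasp point.
Start: joints at [-1.323, 0.411, -0.013, 1.596, 0.006, 1.134, -0.082], TCP at [0.194, 0.594, 0.231] pointing down, gripper open.
Joint ranges: [-2.95, 2.95], [-0.29, 1.99], [-1.47, 1.44], [0.14, 2.54], [-1.03, 4.17], [0.13, 1.85], [-2.86, 2.86]. Speed limits (rad/s): [2.39, 2.39, 3.01, 3.01, 3.14, 3.14, 3.14].

### API

Orientations are given as a rotation vector (axis times angle).
In Python, from rig import robot gives the robot as it stands.
- The arm moves only by the tool send_rows, never from a script. Its argument "plan" is a list of rows, each a list of 7 numbers: the finger opening in mm, from 0 to 87.8, then the shift along the world's x, y, z normalised to -1 to 1, where 1 is 0.03 m, then the turn, a rotation vector about the world's x, y, z normalised to -1 to 1, where 1 is 0.15 rad. In form: [[fingers, tx, ty, tz, wx, wy, wz], ...]. A call has 1 to 20 rows; each row shifts and turns the commanded pose from where the row before left it; what a row does not reach is not made up. A row lasts 1/8 s, in which the tool goes at most 62.5 mm and 10.7 degrees, less where a joint would pass 70% of its speed; a pose out of reach is approached as far as the arm can. A call with a number of a shift or a turn outside -1 to 1 is refused whole. A call with a gripper value outside its range is refused whole. The fingers move at their own pace and stop on an object; "newtons" is the grip in N (left out, the last holds). Time passes only in rows, so rows that do not move let the fingers close. It gives the time, the measured TCP pose, the force, the opening and the grip force at its end, in the units of the state.
- robot.get_obs(): the state, without advancing time (a new reading comes with each control period).
- robot.snapshot(name): name is "side" or "top"; returns a dict with "img" (480x640x3 uint8, red, green, blue), "vfov" (degrees; the focal length in pixels is half the picture's height over the tangent of half this angle, whatever the lens; pixels are square), "cx", "cy" (the principal point, pixels), "cam_to_world" (4x4, takes a point from camera to world coordinates). Camera axes: x right, y down, z forward; pixel columns grow to the right and rows downward; lengths in m; the calibration is good to about 2 mm. A picture is of the moment at which its call begins. There is no depth.
- robot.job_done(): hands the job in; it is judged then, once.
The state is a dict: "t": time; "q": joint angles; "qvel": joint speeds; "joint_torque": joint torques, N m; "tcp_pos": TCP position; "tool_rot": TCP orientation; "force": force on the tool from outside, world axes, zero at the start; "ft_torque": the same for the moment, N m; "gripper_width": finger opening in m; "grasp_force": force on a finger pad.
Only numpy, scipy, OpenCV 4.12 (cv2) and the standard library are available. Lean on these libraries where they do the work, as an engineer would, in place of code of your own. Each camera call takes 0.05 s, during which the arm holds its last target. There are 200 camera calls.

### The job

With a fingertip, press the black board carrier down hard on the spring deck of the test fixture, just behind its raised rib, and while it is down push it forward so that its front end passes beneath the cross bar and the brass leaf spring and comes fully home against the end stop; then let go. Do not lift the carrier off its deck, and leave the things lying around the fixture where they are.

Things in the scene. Friction and masses are not known exactly. Their poses are not given: they have to be found in the camera images.
- fixture: Test fixture fixed to the bench, 264 x 104 mm on plan: grey base, aluminium side rails (tops 28 mm above the bench), a cross bar on two posts near its far end. Origin: centre of the underside, on the bench; x along the rails, the way the carrier is pushed in; z up. The bar lies 65 to 75 mm ahead of the origin, underside 34 mm up, screw heads 48 mm; the end stop's face is 109 mm ahead.
- bar_front (a point): Middle of the lower front edge of the aluminium cross bar, 34 mm above the bench. Axes as the fixture's.
- end_stop (a point): Middle of the face of the end stop, behind the bar, which the carrier's front end meets when it is fully home (26 mm above the bench). Axes as the fixture's.
- deck (a joint): Travel (m) of the level spring deck under the carrier: 0 up, 0.010 bottomed. Up, the carrier's top is 38 mm above the bench, 4 mm too high for the bar; press it down over 4 mm (6 to 8 is good) and keep it down while sliding. Net press: about 5 N to start, 11 N at 7 mm, 14 N at the bottom. It springs back when let go unless the carrier's front end is caught under the bar.
- leaf (a joint): Angle (rad) by which the brass leaf spring (three tongues hanging behind the bar, lowest point about 27 mm above the bench and 105 mm ahead of the fixture's origin) is lifted from rest, 0 at rest. It rubs on the carrier's top with a few newtons and reads about 0.2 with the carrier home and let go.
- carrier: Loose black board carrier, about 0.25 kg, a plate 156 x 72 x 12 mm on the deck between the rails (1.5 mm play each side). Origin: centre of its underside; x forward, to the bar; z up. A green circuit board (parts to 9 mm tall) is fixed on it, 20 mm behind to 26 mm ahead of the origin; a rib 60 mm long and 9 mm high crosses it 22 to 30 mm behind; then comes the bare thumb pad.
- pad (a point): Centre of the thumb pad (48 x 72 mm), on the carrier's upper face, 24 mm behind the rib's rear face. Axes as the carrier's. A fingertip pressed on the pad bears forward on the rib; sliding the carrier under the spring takes about 10 to 15 N forward.
- nose (a point): Middle of the carrier's front face, 6 mm above its underside. It starts 12 to 30 mm short of the bar and reaches the end stop 44 mm beyond the bar's front edge.
- relay: Bystander: loose small blue relay, 12 x 28 x 15 mm, origin at the centre of its underside; not to be disturbed.
- cell_aa: Bystander: loose battery cell lying down, 14 x 50 x 14 mm, origin at the centre of its underside; not to be disturbed.
- terminal_block: Bystander: loose green screw terminal block, 22 x 36 x 17 mm, origin at the centre of its underside; not to be disturbed.
- marker_blue: Bystander: loose marker pen lying down, 15 x 131 x 15 mm, origin at the centre of its underside; not to be disturbed.
- loupe: Bystander: loose black eye loupe, 34 x 34 x 27 mm, origin at the centre of its underside; not to be disturbed.
- heatsink: Bystander: loose finned aluminium heatsink, 30 x 45 x 23 mm, origin at the centre of its underside; not to be disturbed.

How it is judged:
On the way:
1. the carrier is pressed down on its deck by the fingers before its front end is well under the bar (contact force between the fingers and carrier above 3 N and value of joint deck above 0.0035 m and x of nose in the frame of fixture below 0.09 m), for 0.1 s.
At the end, for the whole second after the job is handed in: The carrier's front end is under the bar and within 5 mm of the end stop, in line with the rails (5 mm, 0.06 rad), with the leaf spring lifted by it (over 0.08 rad), at rest and let go (x of nose in the frame of fixture above 0.104 m and y of nose in the frame of fixture between -0.005 and 0.005 m and height (world z) of nose between 0.018 and 0.031 m and angle between the x axis of carrier and the x axis of fixture, either way round below 0.06 rad and value of joint leaf above 0.08 rad and linear speed of carrier below 0.01 m/s); the robot touches nothing.
It fails at once if the carrier is lifted more than 12 mm off its raised deck, or tipped (height (world z) of carrier above 0.038 m or angle between carrier's own z axis and vertical above 0.25 rad).
It fails at once if a bystander is moved by more than 20 mm (distance of any of relay, cell_aa, terminal_block, marker_blue, loupe, heatsink from where it was at the start of the episode above 0.02 m).
It also fails if it takes over 40 s, if anything falls off the work surface, if the arm or the gripper's body presses on something with over 40 N, if the wrist force passes 120 N, or if a joint passes its speed limit or range.

## Working session

There is one attempt and no reset: what is moved stays moved. The work goes in short steps, Python scripts to look and compute and a tool call to move; the robot and the scene stay as the last step left them, time stands still between calls to the robot, and variables do not carry over. Pictures are saved under pics/ and viewed, at most 10 in all, crops included, and the job is handed in when it is done.

Besides the shell and the picture viewer there is one more tool, called after "Call:" as name([rows], argument=value, ...), one row to a line, values as JSON. send_rows: Moves the arm, as the interface text tells. Its arguments: {"type":"object","properties":{"plan":{"type":"array"},"newtons":{"type":"number"}},"required":["plan"]}

```bash
mkdir -p pics; python3 - <<'E'
from rig import robot
import cv2,pickle
for n in("top","side"):
    s=robot.snapshot(n); pickle.dump(s,open(f"{n}.pkl","wb")); cv2.imwrite(f"pics/{n}0.png",s["img"][:,:,::-1])
    print(n,s["vfov"],s["cx"],s["cy"],s["cam_to_world"])
o=robot.get_obs();print(o["t"],o["tcp_pos"],o["tool_rot"],o["force"],o["gripper_width"])
E
```

```text
top 44.1357428556483 315.25984588772 244.05629333257536 [[-0.01134204 -0.99733584  0.07205957  0.49542094]
 [-0.99938625  0.00891773 -0.03387613  0.00574808]
 [ 0.03314327 -0.07239957 -0.99682487  0.96459899]
 [ 0.          0.          0.          1.        ]]
side 44.00525989523285 319.3792183550259 237.4642781943218 [[ 0.97761081 -0.13795083  0.15889205  0.4119323 ]
 [-0.21039249 -0.65331852  0.72726193 -0.7718249 ]
 [ 0.00348073 -0.74440881 -0.66771506  0.74613251]
 [ 0.          0.          0.          1.        ]]
0.1 [0.19402598 0.59366688 0.22991126] [-4.93969768e-01 -3.10236445e+00  2.21475410e-03] [-0.61644493  0.45084348 -0.07986122] 0.087673568488643
```

View pics/top0.png

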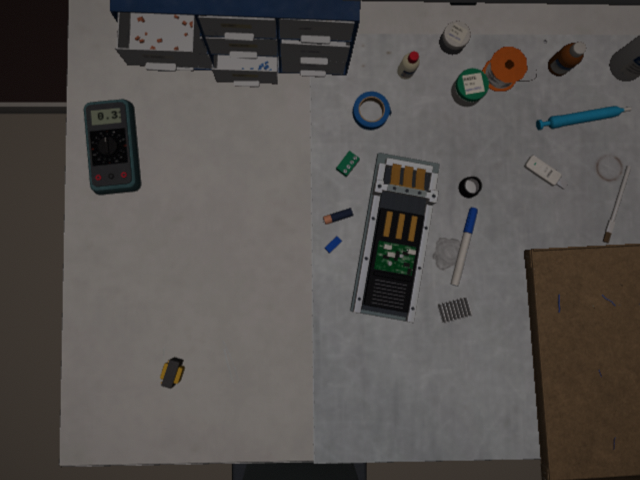

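View pics/side0.png

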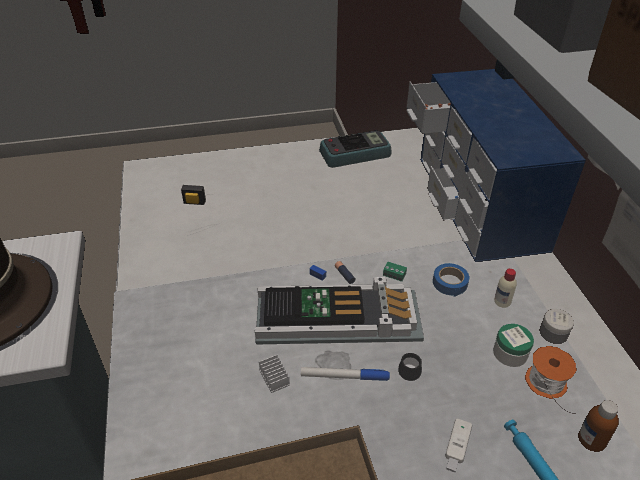

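The top view shows the fixture running from about (383,318) to (408,155), with the bar at the upper end (~row 190) and the rib and pad at the lower end. Next I'll take an enlarged crop.

```bash
python3 - <<'E'
import cv2,pickle
s=pickle.load(open("top.pkl","rb"))["img"][:,:,::-1]
c=cv2.resize(s[145:330,325:485],None,fx=3.2,fy=3.2,interpolation=cv2.INTER_CUBIC)
cv2.imwrite("pics/c0.png",cv2.convertScaleAbs(c,alpha=1.5))
E
```

```text
(no output)
```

View pics/c0.png

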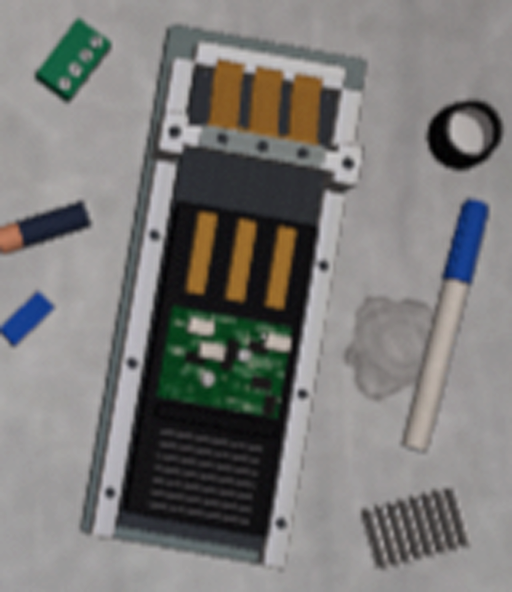

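The crop shows the rail screws at crop px left (154,235), (109,492) and right (323,266), (280,523). The carrier front edge runs (178,205)–(316,228), its rear edge (122,515)–(265,540), and the rib is near (215,420).

```bash
cat >h.py <<'E'
import numpy as np
def ray(s,u,v,z):
    f=240/np.tan(np.radians(s["vfov"]/2)); M=s["cam_to_world"]
    d=M[:3,:3]@[(u-s["cx"])/f,(v-s["cy"])/f,1]; o=M[:3,3]
    return o+d*(z-o[2])/d[2]
E
python3 - <<'E'
import pickle,numpy as np
from h import ray
s=pickle.load(open("top.pkl","rb"))
P=lambda u,v,z:ray(s,325+(u+.5)/3.2-.5,145+(v+.5)/3.2-.5,z)[:2]
a=[P(154,235,.028),P(131,363,.028),P(109,492,.028)];b=[P(323,266,.028),P(302,394,.028),P(280,523,.028)]
d=a[0]-a[2]+b[0]-b[2];yaw=np.arctan2(d[1],d[0]);print("yaw",yaw)
ax=np.array([np.cos(yaw),np.sin(yaw)]);ay=np.array([-ax[1],ax[0]])
mid=(sum(a)+sum(b))/6
bar=(P(174,131,.048)+P(348,162,.048))/2
o=bar-.07*ax; print("bar",bar,"origin",o, "screw mid lateral off", (mid-o)@ay,(mid-o)@ax)
for n,u,v,z in[("noseL",178,205,.038),("noseR",316,228,.038),("rearL",122,515,.038),("rearR",265,540,.038),("ribL",155,408,.047),("ribR",277,432,.047),("gfrontL",171,308,.038),("grearL",156,398,.038),("leftbaseTL",168,27,.0),("BL",82,530,.0),("barfrontL",185,150,.046),("barfrontR",330,175,.046),
 ("relay",25,318,.015),("cell",90,212,.007),("heat",362,510,.02),("marker",405,445,.01)]:
    p=P(u,v,z);print(n,p.round(4),"fix",((p-o)@ax).round(4),((p-o)@ay).round(4))
E
```

```text
yaw -0.19081597052454502
bar [ 0.64487884 -0.16942566] origin [ 0.57614935 -0.15614946] screw mid lateral off -0.0007881110755341439 -0.0448342501265941
noseL [ 0.6176 -0.1293] fix 0.0356 0.0342
noseR [ 0.6056 -0.1978] fix 0.0368 -0.0353
rearL [ 0.4653 -0.0989] fix -0.1197 0.0352
rearR [ 0.4523 -0.1689] fix -0.1192 -0.036
ribL [ 0.5172 -0.1149] fix -0.0658 0.0293
ribR [ 0.5049 -0.1742] fix -0.0666 -0.0313
gfrontL [ 0.5665 -0.1249] fix -0.0154 0.0289
grearL [ 0.5223 -0.1167] fix -0.0604 0.0286
leftbaseTL [ 0.7155 -0.1315] fix 0.1322 0.0507
BL [ 0.4568 -0.0827] fix -0.1311 0.0494
barfrontL [ 0.6437 -0.1322] fix 0.0618 0.0364
barfrontR [ 0.6309 -0.2036] fix 0.0627 -0.0362
relay [ 0.5639 -0.0543] fix -0.0314 0.0977
cell [ 0.6184 -0.0887] fix 0.0287 0.0742
heat [ 0.4657 -0.2214] fix -0.096 -0.085
marker [ 0.498  -0.2466] fix -0.0596 -0.1037
```

Call:
send_rows([
  [0, 1, -1, 0, 0, 0, 0.04],
  [0, 1, -1, 0, 0, 0, 0.04],
  [0, 1, -1, 0, 0, 0, 0.04],
  [0, 1, -1, 0, 0, 0, 0.04],
  [0, 1, -1, 0, 0, 0, 0.04],
  [0, 1, -1, 0, 0, 0, 0.04],
  [0, 1, -1, 0, 0, 0, 0.04],
  [0, 1, -1, 0, 0, 0, 0.04],
  [0, 1, -1, 0, 0, 0, 0.04],
  [0, 1, -1, 0, 0, 0, 0.04],
  [0, 0, -1, 0, 0, 0, 0.04],
  [0, 0, -1, 0, 0, 0, 0.04],
  [0, 0, -1, 0, 0, 0, 0.04],
  [0, 0, -1, 0, 0, 0, 0.04],
  [0, 0, -1, 0, 0, 0, 0.04],
  [0, 0, -1, 0, 0, 0, 0.04],
  [0, 0, -1, 0, 0, 0, 0.04],
  [0, 0, -1, 0, 0, 0, 0.04],
  [0, 0, -1, 0, 0, 0, 0.04],
  [0, 0, -1, 0, 0, 0, 0.04],
], newtons=20)

```text
t: 2.6
tcp_pos: [0.4938, -0.0069, 0.2304]
tool_rot: [-0.307, -3.126, 0.0]
force: [-0.5, -0.6, 0.4]
gripper_width: 0.0006
grasp_force: 0.0
```

Call:
send_rows([
  [0, -0.04, -0.89, 0, 0, 0, 0.03],
  [0, 0, -0.89, 0, 0, 0, 0],
  [0, 0, -0.89, -0.6, 0, 0, 0],
  [0, 0, -0.89, -1, 0, 0, 0],
  [0, 0, -0.88, -1, 0, 0, 0],
  [0, 0, 0, -1, 0, 0, 0],
  [0, 0, 0, -1, 0, 0, 0],
  [0, 0, 0, -0.83, 0, 0, 0],
  [0, 0, 0, 0, 0, 0, 0],
  [0, 0, 0, 0, 0, 0, 0],
])

```text
t: 3.85
tcp_pos: [0.4933, -0.1393, 0.0684]
tool_rot: [0.3, 3.127, -0.0]
force: [-0.9, -0.6, 0.3]
gripper_width: 0.0003
grasp_force: 0.0
```

```bash
python3 - <<'E'
from rig import robot
import cv2,pickle,numpy as np
t=robot.snapshot("top");s=robot.snapshot("side")
a=cv2.resize(t["img"][145:330,345:445,::-1],(300,555),interpolation=cv2.INTER_CUBIC)
b=cv2.resize(s["img"][210:350,245:435,::-1],(475,350),interpolation=cv2.INTER_CUBIC)
c=np.zeros((555,780,3),np.uint8);c[:,:300]=a;c[:350,305:]=b
cv2.imwrite("pics/c1.png",cv2.convertScaleAbs(c,alpha=1.5))
o=robot.get_obs();print(o["tcp_pos"],o["force"])
E
```

```text
[ 0.49369036 -0.13924153  0.06885783] [-0.38495412  0.01301776 -0.18811777]
```

View pics/c1.png

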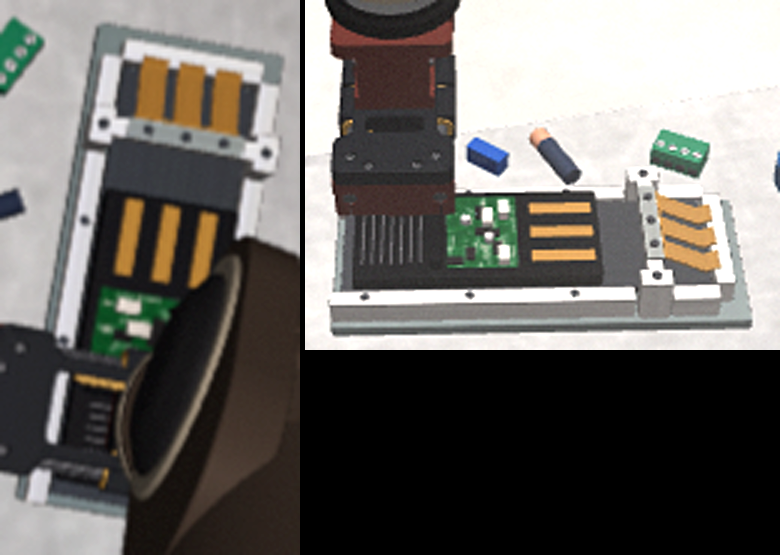

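The top view shows the gripper's long side across the rails, centred behind the rib. In the side view the gripper body hides the tips, and the carrier is unmoved. I'll descend until contact.

Call:
send_rows([
  [0, -0.03, 0, -0.4, 0, 0, 0],
  [0, 0, -0.03, -0.2, 0, 0, 0],
  [0, 0, 0, -0.1, 0, 0, 0],
  [0, 0, 0, -0.1, 0, 0, 0],
  [0, 0, 0, 0, 0, 0, 0],
])

```text
t: 4.58
tcp_pos: [0.4917, -0.14, 0.0438]
tool_rot: [-0.3, -3.126, -0.0]
force: [-2.4, 1.1, 6.5]
gripper_width: 0.0007
grasp_force: 3.5
```

Call:
send_rows([
  [0, 0, 0, -0.1, 0, 0, 0],
  [0, 0, 0, -0.1, 0, 0, 0],
  [0, 0, 0, 0, 0, 0, 0],
  [0, 0, 0, 0, 0, 0, 0],
])

```text
t: 5.08
tcp_pos: [0.4917, -0.1401, 0.0384]
tool_rot: [-0.3, -3.127, -0.001]
force: [-3.5, 1.3, 12.2]
gripper_width: 0.0003
grasp_force: 6.0
```

Call:
send_rows([
  [0, 0.13, -0.025, 0, 0, 0, 0],
  [0, 0.13, -0.025, 0, 0, 0, 0],
  [0, 0.13, -0.025, 0, 0, 0, 0],
  [0, 0.13, -0.025, 0, 0, 0, 0],
  [0, 0.13, -0.025, 0, 0, 0, 0],
  [0, 0.13, -0.025, 0, 0, 0, 0],
  [0, 0.13, -0.025, 0, 0, 0, 0],
  [0, 0.13, -0.025, 0, 0, 0, 0],
  [0, 0.13, -0.025, 0, 0, 0, 0],
  [0, 0.13, -0.025, 0, 0, 0, 0],
  [0, 0, 0, 0, 0, 0, 0],
])

```text
t: 6.45
tcp_pos: [0.5298, -0.1474, 0.0381]
tool_rot: [-0.3, -3.125, -0.001]
force: [-7.6, 2.2, 12.3]
gripper_width: 0.0002
grasp_force: 6.1
```

Call:
send_rows([
  [0, 0.13, -0.025, 0, 0, 0, 0],
  [0, 0.13, -0.025, 0, 0, 0, 0],
  [0, 0.13, -0.025, 0, 0, 0, 0],
  [0, 0.13, -0.025, 0, 0, 0, 0],
  [0, 0.13, -0.025, 0, 0, 0, 0],
  [0, 0.13, -0.025, 0, 0, 0, 0],
  [0, 0.13, -0.025, 0, 0, 0, 0],
  [0, 0.13, -0.025, 0, 0, 0, 0],
  [0, 0, 0, 0, 0, 0, 0],
])

```text
t: 7.58
tcp_pos: [0.5596, -0.1532, 0.0376]
tool_rot: [-0.3, -3.122, -0.002]
force: [-8.6, 1.4, 10.6]
gripper_width: 0.0006
grasp_force: 8.7
```

```bash
python3 - <<'E'
from rig import robot
import cv2,numpy as np
t=robot.snapshot("top");s=robot.snapshot("side")
a=cv2.resize(t["img"][145:330,345:445,::-1],(300,555),interpolation=cv2.INTER_CUBIC)
b=cv2.resize(s["img"][210:350,245:435,::-1],(475,350),interpolation=cv2.INTER_CUBIC)
c=np.zeros((555,780,3),np.uint8);c[:,:300]=a;c[:350,305:]=b
cv2.imwrite("pics/c2.png",cv2.convertScaleAbs(c,alpha=1.5))
E
```

```text
(no output)
```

View pics/c2.png

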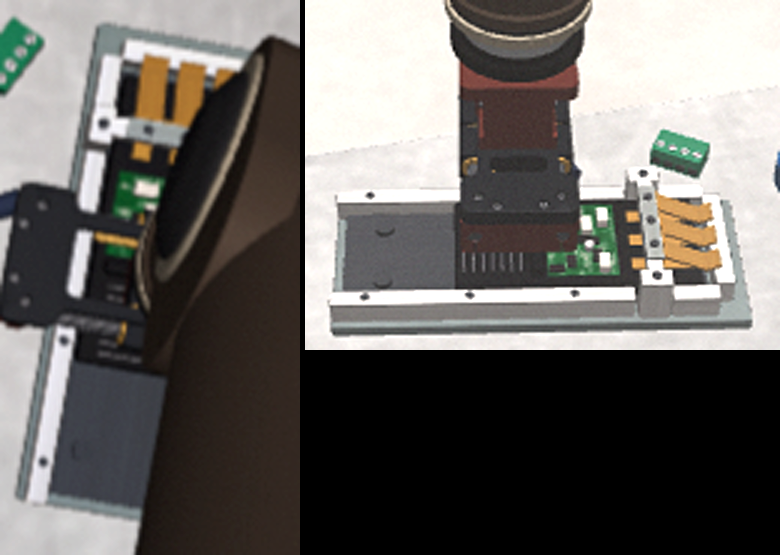

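The carrier has passed under the bar and the leaf tongues, with a few mm left before the stop.

Call:
send_rows([
  [0, 0.1, -0.02, 0, 0, 0, 0],
  [0, 0.1, -0.02, 0, 0, 0, 0],
  [0, 0.1, -0.02, 0, 0, 0, 0],
  [0, 0, 0, 0, 0, 0, 0],
])

```text
t: 8.18
tcp_pos: [0.5669, -0.1546, 0.0371]
tool_rot: [-0.3, -3.118, -0.003]
force: [-13.0, 2.6, 12.2]
gripper_width: 0.0007
grasp_force: 9.8
```

Call:
send_rows([
  [0, 0.1, -0.02, 0, 0, 0, 0],
  [0, 0.1, -0.02, 0, 0, 0, 0],
  [0, 0, 0, 0, 0, 0, 0],
  [0, 0, 0, 0, 0, 0, 0],
])

```text
t: 8.68
tcp_pos: [0.5671, -0.1547, 0.0365]
tool_rot: [-0.3, -3.107, -0.006]
force: [-29.5, 6.0, 25.2]
gripper_width: 0.0008
grasp_force: 17.9
```

The carrier stalled against the stop at 30 N, so it is home. I'll ease the forward push, then lift away.

Call:
send_rows([
  [0, -0.1, 0.02, 0.05, 0, 0, 0],
  [0, -0.1, 0.02, 0.15, 0, 0, 0],
  [0, -0.03, 0.006, 0.2, 0, 0, 0],
  [0, -0.05, 0.01, 0.3, 0, 0, 0],
  [0, -0.05, 0.01, 0.5, 0, 0, 0],
  [0, -0.2, 0.04, 1, 0, 0, 0],
  [0, -0.3, 0.05, 1, 0, 0, 0],
  [0, -1, 0, 1, 0, 0, 0],
  [0, -1, 0.5, 1, 0, 0, 0],
  [0, -1, 1, 1, 0, 0, 0],
  [0, -1, 1, 0, 0, 0, 0],
  [0, -1, 1, 0, 0, 0, 0],
  [0, 0, 1, 0, 0, 0, 0],
  [0, 0, 1, 0, 0, 0, 0],
  [0, 0, 1, 0, 0, 0, 0],
  [0, 0, 1, 0, 0, 0, 0],
  [0, 0, 0, 0, 0, 0, 0],
])

```text
t: 10.8
tcp_pos: [0.4032, 0.0751, 0.2251]
tool_rot: [0.295, 3.125, 0.003]
force: [0.9, -0.2, 0.4]
gripper_width: 0.0005
grasp_force: 0.0
```

```bash
python3 - <<'E'
from rig import robot
import cv2,numpy as np,pickle
t=robot.snapshot("top");s=robot.snapshot("side")
pickle.dump(t,open("top2.pkl","wb"))
a=cv2.resize(t["img"][145:330,345:445,::-1],(300,555),interpolation=cv2.INTER_CUBIC)
b=cv2.resize(s["img"][210:350,245:435,::-1],(475,350),interpolation=cv2.INTER_CUBIC)
c=np.zeros((555,780,3),np.uint8);c[:,:300]=a;c[:350,305:]=b
cv2.imwrite("pics/c3.png",cv2.convertScaleAbs(c,alpha=1.5))
E
```

```text
(no output)
```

View pics/c3.png

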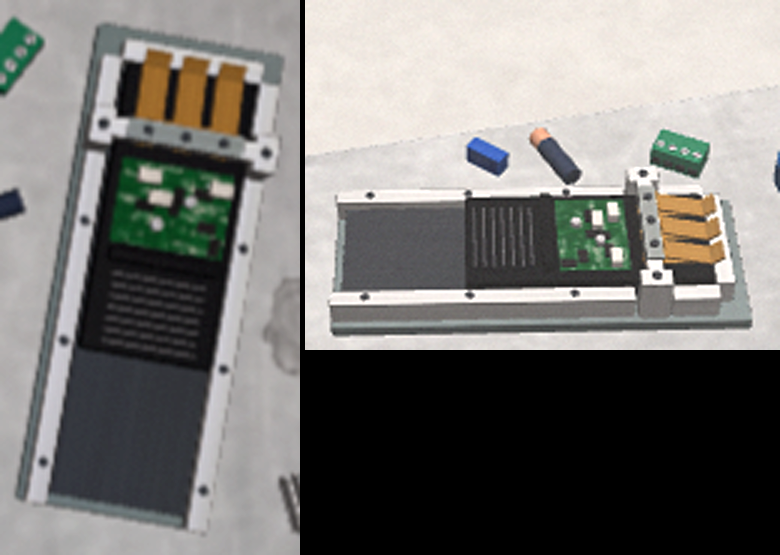

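The carrier is under the bar with its front black right up to the stop. Its rear edge runs (75,348)–(208,370) in the crop, which I'll check numerically against the expected −0.047.

```bash
python3 - <<'E'
import pickle,numpy as np
from h import ray
s=pickle.load(open("top2.pkl","rb"));y=-.1908;o=np.array([.57615,-.15615]);R=np.array([[np.cos(y),np.sin(y)],[-np.sin(y),np.cos(y)]])
for u,v,z in[(75,348,.033),(208,370,.033),(113,155,.034),(108,244,.034)]: print(R@(ray(s,345+(u+.5)/3-.5,145+(v+.5)/3-.5,z)[:2]-o))
E
```

```text
[-0.04817781  0.0360332 ]
[-0.04694723 -0.0352375 ]
[0.05637333 0.03385853]
[0.00911419 0.0283819 ]
```

```bash
python3 -c "
from rig import robot
print(robot.job_done())"
```

```text
the job is handed in; nothing more can be done
None
```

The job is handed in: the carrier was pressed down and pushed under the bar and leaf spring to the end stop (front end measured at about 0.107–0.109 m, stop at 0.109 m), then let go, and I saw no sign of the bystanders being disturbed.

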